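# Load the vial carrier and latch its keeper bar

## Task

Stand the blue-capped vial upright in the gap between the red-capped vial and the amber vial in the vial carrier, with clear space to each. Then swing the orange keeper bar shut across the front of the row until it is fully home in its latch, leaving the other two vials standing where they are and the loose things round about undisturbed.

Things in the scene. Friction and masses are not known exactly. Their poses are not given: they have to be found in the camera images.
- carrier: Vial carrier screwed to the bench, dark base plate 84 x 264 mm, white deck 10 mm above the bench. Origin: centre of underside; own x points from the open front (robot side) to the back, y left along the row, z up. Left end: the bar's pivot post, 55 mm high; right end: grey latch post, 50 mm high, centred x = -28, y = -116 mm, with a sprung brass ball.
- deck_mid (a point): Middle of the white deck's vial lane, on its surface (carrier x = 0, y = 0, z = 10 mm). The vials stand in a row along the carrier's y in this lane, 46 mm deep: aluminium rail behind (inner face at x = +23 mm, top 28 mm above the bench), shut keeper bar in front (inner face at x = -23 mm), end cheeks at y = +-83 mm, 28 mm high.
- keeper_pivot (a point): Point on the keeper bar's vertical pivot axis, at mid-height of the bar: at x = -26, y = +95, z = 34 mm in the carrier's frame.
- keeper_end (a point): Centre of the round steel nose at the free end of the keeper bar, 190 mm from the pivot and at mid-height of the bar (34 mm above the bench). The orange bar runs straight from the pivot to here, 6 mm thick and 16 mm tall (26 to 42 mm above the bench).
- keeper (a joint): Angle of the keeper bar about its pivot, rad. 0: shut, fully home on its stop, bar lying along the carrier's -y from the pivot; grows as it swings open toward the robot (1.57: along the carrier's -x), up to 1.9. Light friction holds it anywhere. In the last 0.1 rad its nose rides over the sprung ball (2 to 3 N at the bar's end): below 0.05 the ball draws it shut, above it pushes it open.
- vial_blue: Clear glass vial with a dark blue cap, 27 mm diameter, 61 mm tall (solid to 58 mm), about 43 g, standing loose on the bench at the robot's right. Origin: centre of its underside, z up along the vial. A vacuum pump, 0.29 m tall, stands behind it at x > 0.54, y = -0.37 to -0.16: go round its front.
- vial_red: Clear vial with a red cap, 22 mm diameter, 48 mm tall, standing loose on the carrier's deck, at about 40 mm left or right of the carrier's middle. Origin: centre of its underside.
- vial_amber: Amber vial with a black cap, 24 mm diameter, 53 mm tall, standing loose on the carrier's deck on the other side of the middle. Origin: centre of its underside.
- timer: White digital timer 62 x 66 x 18 mm lying at the left front; bystander, leave alone. Origin: centre of its underside.
- grease_tin: Round tin 62 mm across, 22 mm high, at the right; bystander. Origin: centre of its underside.
- marker_pen: Blue and white marker pen 135 mm long, lying at the left; bystander, leave alone. Origin: centre of its underside.
- pipette_bulb: Red rubber bulb, 51 mm across, 73 mm tall, standing at the left; bystander, leave alone. Origin: centre of its underside.
There are look-alikes about, which are no part of the job. What is shaped like the vial_blue but pink is not meant.

How it is judged:
By the outcome, as a careful person would: the job done as asked, in the order asked, and still so for the second after the job is handed in, with the robot touching nothing.
It also fails if it takes over 54 s, if anything falls off the work surface, if the arm or the gripper's body presses on something with over 40 N, if the wrist force passes 120 N, or if a joint passes its speed limit or range.

## Robot

A 6-joint arm with a two-finger parallel gripper is mounted at the origin on a cart in front of the work surface, level with it; the furniture and walls round the work are solid. World frame = base frame: x ahead of the robot, y to its left, z up, the work surface at z = 0. Lengths are in m, angles in rad, forces in N, time in s.
With the tool pointing down it reaches from about 0.35 to 0.975 m from the base axis. Payload 4.9 kg.
Tool frame: the origin (TCP) lies at the very end of the fingers, on their centre line; the grasp point (between the pads) lies env.grip_point_offset behind it (env.grip_point_offset is the distance from the TCP to the grasp point, in m); z points along the fingers, y is the line along which they close (so a half turn about z gives the same grasp; the last joint's range is limited). The gripper opens to 85 mm and grips with 20 to 120 N. Pads are 22 mm wide; open, the fingers measure 114 mm over their backs; the gripper's body (76 mm by 85 mm) begins 54 mm behind the grasp point. The pads swing forward as they close: fully open they stand 13 mm farther back than shut.
Start: joints at [1.139, 0.053, 1.613, -0, 1.476, -0.119], TCP at [0.192, 0.595, 0.231] pointing down, gripper open.
Joint ranges: [-3.01, 3.01], [-1.01, 2.22], [0.06, 2.58], [-1.02, 4.17], [0.09, 2.62], [-3.14, 3.14]. Speed limits (rad/s): [2.57, 2.57, 3.14, 3.14, 3.14, 3.14].

## Interface

Orientations are given as [roll, pitch, yaw] about the fixed x, y, z axes, in that order (R = Rz(yaw) Ry(pitch) Rx(roll)).
In Python, from bench import env gives the robot as it stands.
- The arm moves only by the shell command python3 -m handwheel 'ROWS' [FORCE]. ROWS is JSON, a list of rows, each a list of 3 entries, a list of its own where there are three numbers: the turn, a rotation vector about the world's x, y, z as a fraction of full scale, then the shift along the world's x, y, z as a fraction of full scale, then the opening, from -1 (shut) to 1 (fully open). A call has exactly 10 rows; each row is the pose to reach, as a shift and turn from the pose commanded when the call began; what a row does not reach only later rows make up. Full scale, the value 1, is 0.1 m for a shift and 60 degrees for a turn. A row lasts 1/12 s, in which the tool goes at most 41.7 mm and 7.16 degrees, less where a joint would pass 70% of its speed; a pose out of reach is approached as far as the arm can. A call with a number of a shift or a turn outside -1 to 1 is refused whole. A call with a gripper value outside its range is refused whole. The fingers move at their own pace and stop on an object; FORCE is the grip in N (left out, the last holds). Time passes only in rows, so rows that repeat a pose let the fingers close, or fill a call up. It gives the time, the measured TCP pose, the force, the opening and the grip force at its end, in the units of the state.
- env.state(): the state, without advancing time (a new reading comes with each control period).
- env.get_image(name): name is "scene" or "top" or "wrist"; returns the picture (384x512x3 uint8, blue, green, red); there is no depth.
- env.camera_model(name): a dict with "fx", "fy", "cx", "cy" (pixels), "D" ([k1, k2, p1, p2, k3] as OpenCV has them; the pictures are not rectified), "T" (4x4, takes a point from camera to world coordinates); the wrist camera has in their place "T_tool_cam" (4x4, takes a point from camera to tool coordinates, whose origin is the TCP and whose axes are the flange's). Camera axes: x right, y down, z forward; pixel columns grow to the right and rows downward; lengths in m; the calibration is good to about 2 mm. A picture is of the moment at which its call begins: read the wrist's pose just before it. camera_model takes no time and is no camera call.
- env.close_job(): hands the job in; it is judged then, once.
The state is a dict: "t": time; "joint_pos": joint angles; "joint_velocities": joint speeds; "joint_efforts": joint torques, N m; "tool_pos": TCP position; "tool_rot": TCP orientation; "force": force on the tool from outside, world axes, zero at the start; "moment": the same for the moment, N m; "width": opening from 0.0 (shut) to 1.0 (fully open); "grasp_force": force on a finger pad.
Only numpy, scipy, OpenCV 4.12 (cv2) and the standard library are available. Lean on these libraries where they do the work, as an engineer would, in place of code of your own. Each camera call takes 0.05 s, during which the arm holds its last target. There are 200 camera calls.

## Working session

There is one attempt and no reset: what is moved stays moved. The work goes in short steps, Python scripts to look and compute and a shell command to move; the robot and the scene stay as the last step left them, time stands still between calls to the robot, and variables do not carry over. Pictures are saved under pics/ and viewed, at most 10 in all, crops included, and the job is handed in when it is done.

```bash
mkdir -p pics; ls; python3 - <<'E'
from bench import env
import cv2,numpy as np
s=env.state();print(s['t'],s['tool_pos'],s['tool_rot'],s['width'],env.grip_point_offset)
for n in ['scene','top']:
    cv2.imwrite(f'pics/{n}0.png',env.get_image(n))
    print(n,env.camera_model(n))
print(env.camera_model('wrist'))
E
```

```text
pics
0.0 [0.19206562 0.5941049  0.23007489] [-3.13957579e+00 -2.52568201e-04  2.82878677e+00] 1.002985214114441 0.0187
scene {'fx': 499.4503131311329, 'fy': 499.4503131311329, 'cx': 252.1843552566183, 'cy': 191.68917331486932, 'D': array([-0.01617978,  0.        ,  0.        ,  0.        ,  0.        ]), 'T': array([[ 0.44472103, -0.57206401,  0.68917775, -0.51369165],
       [-0.89553784, -0.27082703,  0.35307889, -0.58539983],
       [-0.01533576, -0.77420636, -0.63274744,  1.03860043],
       [ 0.        ,  0.        ,  0.        ,  1.        ]])}
top {'fx': 427.30447130778003, 'fy': 427.30447130778003, 'cx': 253.38226347432928, 'cy': 187.66615191529291, 'D': array([-0.08003918,  0.        ,  0.        ,  0.        ,  0.        ]), 'T': array([[-0.0237024 , -0.99714   ,  0.07176359,  0.44005275],
       [-0.99970768,  0.02329843, -0.00646105, -0.02081616],
       [ 0.0047706 , -0.07189575, -0.99740074,  1.64406939],
       [ 0.        ,  0.        ,  0.        ,  1.        ]])}
{'fx': 268.74241428867623, 'fy': 268.74241428867623, 'cx': 253.4075953673834, 'cy': 188.15437425010694, 'D': array([-0.06315853,  0.        ,  0.        ,  0.        ,  0.        ]), 'T_tool_cam': array([[-8.10322379e-04, -9.64315351e-01, -2.64755070e-01,
         6.65167685e-02],
       [ 9.99999663e-01, -8.16566377e-04, -8.64746927e-05,
        -9.53827182e-04],
       [-1.32801215e-04, -2.64755051e-01,  9.64315688e-01,
        -1.43908374e-01],
       [ 0.00000000e+00,  0.00000000e+00,  0.00000000e+00,
         1.00000000e+00]])}
```

View pics/top0.png

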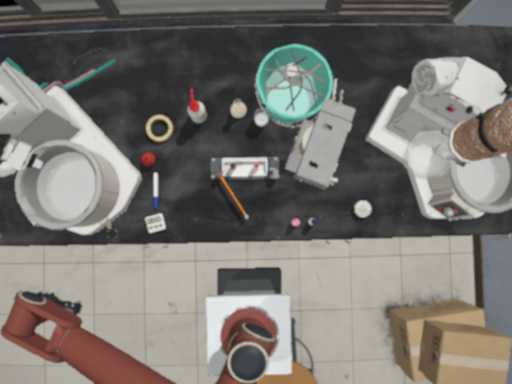

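View pics/scene0.png

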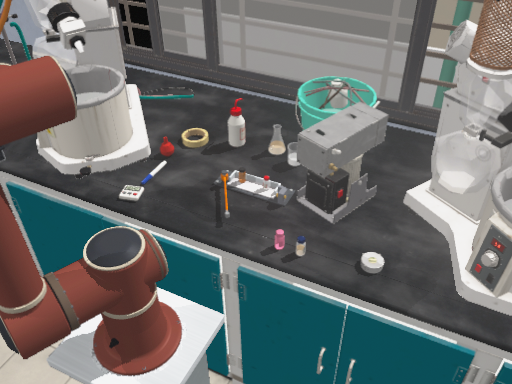

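The top view shows the carrier centred near (245,168). The bar is open, from (221,177) to (246,217). The blue vial is at (312,221) with the pink look-alike beside it at (296,222). I'll enlarge both.

```bash
python3 - <<'E'
import cv2,numpy as np
a=cv2.imread('pics/top0.png')[145:235,200:330]; b=cv2.imread('pics/scene0.png')[160:265,200:320]
a=cv2.resize(a,None,fx=6,fy=6,interpolation=cv2.INTER_CUBIC); b=cv2.resize(b,None,fx=5,fy=5,interpolation=cv2.INTER_CUBIC)
cv2.imwrite('pics/ca.png',a);cv2.imwrite('pics/cb.png',b)
E
```

```text
(no output)
```

View pics/ca.png

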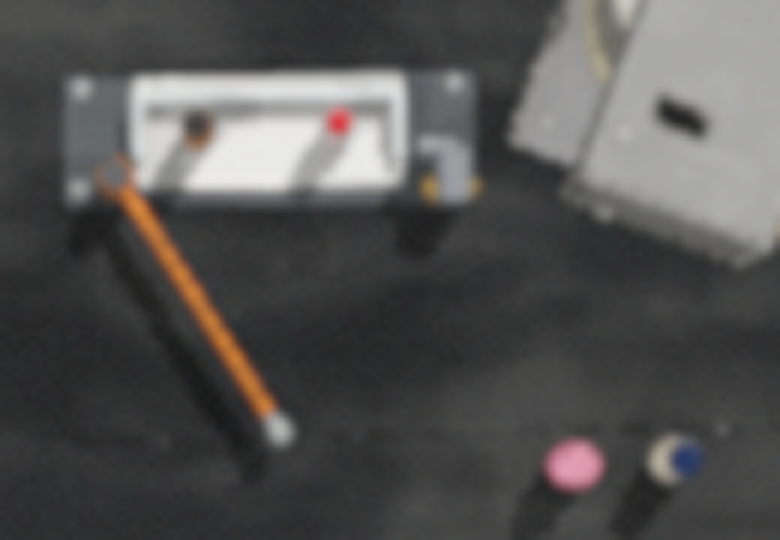

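View pics/cb.png

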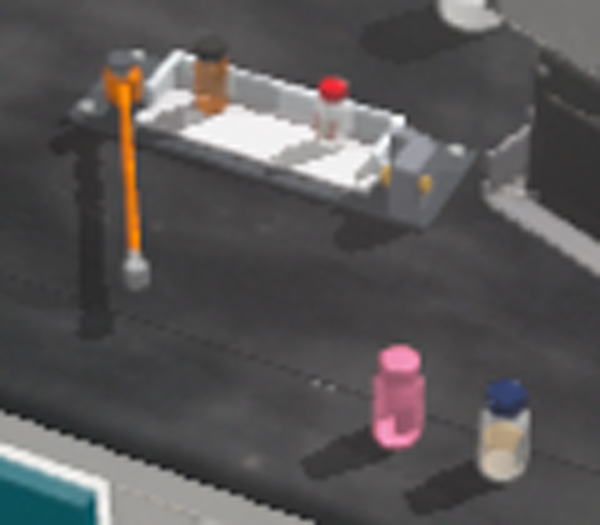

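The crops show amber on the left at (198,126), red on the right at (339,123), the nose at (279,429) and the blue cap at (686,460) in the top crop. The latch is at (450,170). In the scene crop, the blue cap top is about (506,388) and its base about (502,472). Next I'll project these to positions.

```bash
cat > h.py <<'E'
import numpy as np,cv2
from bench import env
def ray(n,u,v,T=None):
    m=env.camera_model(n);K=np.array([[m['fx'],0,m['cx']],[0,m['fy'],m['cy']],[0,0,1]])
    x,y=cv2.undistortPoints(np.array([[[u,v]]],float),K,m['D'])[0,0]
    T=m['T'] if T is None else T
    return T[:3,3],T[:3,:3]@[x,y,1]
def onz(n,u,v,z,T=None):
    o,d=ray(n,u,v,T);return o+d*(z-o[2])/d[2]
E
python3 - <<'E'
from h import *
np.set_printoptions(precision=4,suppress=True)
t=lambda u,v,z:onz('top',200+(u+.5)/6-.5,145+(v+.5)/6-.5,z)
s=lambda u,v,z:onz('scene',200+(u+.5)/5-.5,160+(v+.5)/5-.5,z)
c=[t(u,v,.006) for u,v in [(65,75),(65,203),(473,203),(472,72)]]
for p in c:print('corner',p)
m=np.mean(c,0);y=(c[0]+c[1]-c[2]-c[3])/2
print('carrier',m,np.linalg.norm(y),np.linalg.norm(c[0]-c[1]),'yaw',np.arctan2(-y[0],y[1]))
for n,a,z in [('nose',(279,429),.04),('piv',(116,175),.055),('red',(339,122),.058),('amber',(198,125),.063),('blue',(686,460),.061),('pink',(575,465),.05)]:print(n,t(*a,z))
for n,a,z in [('nose',(135,270),.034),('red',(333,84),.058),('amber',(212,45),.063),('blue',(506,385),.061),('bluebase',(502,470),0),('pink',(400,355),.061),('pinkbase',(397,437),0)]:print('S',n,s(*a,z))
E
```

```text
corner [0.6803 0.1318 0.006 ]
corner [0.5975 0.1331 0.006 ]
corner [ 0.5914 -0.1287  0.006 ]
corner [ 0.6762 -0.1304  0.006 ]
carrier [0.6363 0.0015 0.006 ] 0.2620942207540056 0.08284014671061744 yaw -0.01957483146631123
nose [ 0.4494 -0.0013  0.04  ]
piv [0.6095 0.0965 0.055 ]
red [ 0.6391 -0.0432  0.058 ]
amber [0.6387 0.0444 0.063 ]
blue [ 0.424  -0.2523  0.061 ]
pink [ 0.4226 -0.1846  0.05  ]
S nose [ 0.4538 -0.0015  0.034 ]
S red [ 0.6434 -0.0444  0.058 ]
S amber [0.6416 0.0423 0.063 ]
S blue [ 0.4322 -0.25    0.061 ]
S bluebase [ 0.4262 -0.253   0.    ]
S pink [ 0.4288 -0.187   0.061 ]
S pinkbase [ 0.4244 -0.1884  0.    ]
```

Amber is on the left and red on the right, 87 mm apart, so a blue vial midway has about 18 mm clear on each side. I'll grip along x, which keeps the fingers clear of the pink vial and of the neighbours in the row. Moving now to hover.

```bash
python3 -m handwheel '[[[0,0,-0.015],[0.03,-0.1,0],1],[[0,0,-0.03],[0.06,-0.2,0],1],[[0,0,-0.045],[0.09,-0.3,0],1],[[0,0,-0.06],[0.12,-0.4,0],1],[[0,0,-0.075],[0.15,-0.5,0],1],[[0,0,-0.09],[0.18,-0.6,0],1],[[0,0,-0.105],[0.21,-0.7,0],1],[[0,0,-0.12],[0.24,-0.8,0],1],[[0,0,-0.135],[0.27,-0.9,0],1],[[0,0,-0.15],[0.3,-1,0],1]]' 30
python3 -m handwheel '[[[0,0,-0.015],[0.03,-0.1,0],1],[[0,0,-0.03],[0.06,-0.2,0],1],[[0,0,-0.045],[0.09,-0.3,0],1],[[0,0,-0.06],[0.12,-0.4,0],1],[[0,0,-0.075],[0.15,-0.5,0],1],[[0,0,-0.09],[0.18,-0.6,0],1],[[0,0,-0.105],[0.21,-0.7,0],1],[[0,0,-0.12],[0.24,-0.8,0],1],[[0,0,-0.135],[0.27,-0.9,0],1],[[0,0,-0.15],[0.3,-1,0],1]]'
python3 -m handwheel '[[[0,0,-0.015],[0.05,-0.1,0],1],[[0,0,-0.03],[0.1,-0.2,0],1],[[0,0,-0.045],[0.15,-0.3,0],1],[[0,0,-0.06],[0.2,-0.4,0],1],[[0,0,-0.075],[0.25,-0.5,0],1],[[0,0,-0.09],[0.3,-0.6,0],1],[[0,0,-0.105],[0.35,-0.7,0],1],[[0,0,-0.12],[0.4,-0.8,0],1],[[0,0,-0.135],[0.45,-0.9,0],1],[[0,0,-0.15],[0.5,-1,0],1]]'
python3 -m handwheel '[[[0,0,-0.015],[0.05,-0.1,0],1],[[0,0,-0.03],[0.1,-0.2,0],1],[[0,0,-0.045],[0.15,-0.3,0],1],[[0,0,-0.06],[0.2,-0.4,0],1],[[0,0,-0.075],[0.25,-0.5,0],1],[[0,0,-0.09],[0.3,-0.6,0],1],[[0,0,-0.105],[0.35,-0.7,0],1],[[0,0,-0.12],[0.4,-0.8,0],1],[[0,0,-0.135],[0.45,-0.9,0],1],[[0,0,-0.15],[0.5,-1,0],1]]'
```

```text
t: 0.93
tool_pos: [0.2226, 0.4936, 0.2314]
tool_rot: [3.141, 0.0, 2.67]
force: [-0.7, 0.6, 0.3]
width: 1.002
grasp_force: 0.0
t: 1.77
tool_pos: [0.2526, 0.3937, 0.2313]
tool_rot: [3.142, -0.0, 2.513]
force: [-0.6, 0.3, 0.4]
width: 0.999
grasp_force: 0.0
t: 2.6
tool_pos: [0.3028, 0.2936, 0.2313]
tool_rot: [-3.142, -0.0, 2.356]
force: [0.3, -0.2, -0.0]
width: 0.997
grasp_force: 0.0
t: 3.43
tool_pos: [0.3526, 0.1936, 0.2313]
tool_rot: [3.141, 0.0, 2.199]
force: [0.1, -0.0, -0.6]
width: 0.996
grasp_force: 0.0
```

```bash
for i in 1; do :; done
python3 -m handwheel '[[[0,0,-0.015],[0.02,-0.1,0],1],[[0,0,-0.03],[0.05,-0.2,0],1],[[0,0,-0.045],[0.07,-0.3,0],1],[[0,0,-0.06],[0.1,-0.4,0],1],[[0,0,-0.075],[0.12,-0.5,0],1],[[0,0,-0.09],[0.15,-0.6,0],1],[[0,0,-0.105],[0.17,-0.7,0],1],[[0,0,-0.12],[0.2,-0.8,0],1],[[0,0,-0.135],[0.22,-0.9,0],1],[[0,0,-0.15],[0.25,-1,0],1]]' | tail -5
python3 -m handwheel '[[[0,0,-0.015],[0.02,-0.1,0],1],[[0,0,-0.03],[0.05,-0.2,0],1],[[0,0,-0.045],[0.07,-0.3,0],1],[[0,0,-0.06],[0.1,-0.4,0],1],[[0,0,-0.075],[0.12,-0.5,0],1],[[0,0,-0.09],[0.15,-0.6,0],1],[[0,0,-0.105],[0.17,-0.7,0],1],[[0,0,-0.12],[0.2,-0.8,0],1],[[0,0,-0.135],[0.22,-0.9,0],1],[[0,0,-0.15],[0.25,-1,0],1]]' | tail -5
python3 -m handwheel '[[[0,0,-0.015],[0.02,-0.1,0],1],[[0,0,-0.03],[0.05,-0.2,0],1],[[0,0,-0.045],[0.07,-0.3,0],1],[[0,0,-0.06],[0.1,-0.4,0],1],[[0,0,-0.075],[0.12,-0.5,0],1],[[0,0,-0.09],[0.15,-0.6,0],1],[[0,0,-0.105],[0.17,-0.7,0],1],[[0,0,-0.12],[0.2,-0.8,0],1],[[0,0,-0.135],[0.22,-0.9,0],1],[[0,0,-0.15],[0.25,-1,0],1]]' | tail -5
python3 -m handwheel '[[[0,0,-0.015],[0,-0.1,0],1],[[0,0,-0.03],[0,-0.2,0],1],[[0,0,-0.045],[0,-0.3,0],1],[[0,0,-0.06],[0,-0.4,0],1],[[0,0,-0.075],[0,-0.5,0],1],[[0,0,-0.09],[0,-0.6,0],1],[[0,0,-0.105],[0,-0.7,0],1],[[0,0,-0.12],[0,-0.8,0],1],[[0,0,-0.135],[0,-0.9,0],1],[[0,0,-0.15],[0,-1,0],1]]'
python3 - <<'E'
from h import *
from scipy.spatial.transform import Rotation as R
s=env.state();im=env.get_image('wrist');cv2.imwrite('pics/w1.png',im)
T=np.eye(4);T[:3,:3]=R.from_euler('xyz',s['tool_rot']).as_matrix();T[:3,3]=s['tool_pos']
T=T@env.camera_model('wrist')['T_tool_cam'];np.save('w1.npy',T);print(T)
E
```

```text
tool_pos: [0.3773, 0.0936, 0.2313]
tool_rot: [3.142, 0.0, 2.042]
force: [0.3, -0.9, -0.1]
width: 1.005
grasp_force: 0.0
tool_pos: [0.4024, -0.0064, 0.2313]
tool_rot: [3.142, -0.0, 1.885]
force: [0.8, 0.9, -0.7]
width: 1.0
grasp_force: 0.0
tool_pos: [0.4275, -0.1064, 0.2313]
tool_rot: [-3.142, -0.0, 1.728]
force: [-0.5, 0.4, 1.1]
width: 1.0
grasp_force: 0.0
t: 6.77
tool_pos: [0.4273, -0.2064, 0.2313]
tool_rot: [3.142, 0.0, 1.571]
force: [-0.2, -0.6, 0.5]
width: 0.997
grasp_force: 0.0
[[ 9.99999448e-01 -9.24256577e-04 -4.99537342e-04  4.27518347e-01]
 [-1.02355361e-03 -9.64289015e-01 -2.64850236e-01 -1.40388806e-01]
 [-2.36908799e-04  2.64850601e-01 -9.64289429e-01  3.75208539e-01]
 [ 0.00000000e+00  0.00000000e+00  0.00000000e+00  1.00000000e+00]]
```

View pics/w1.png

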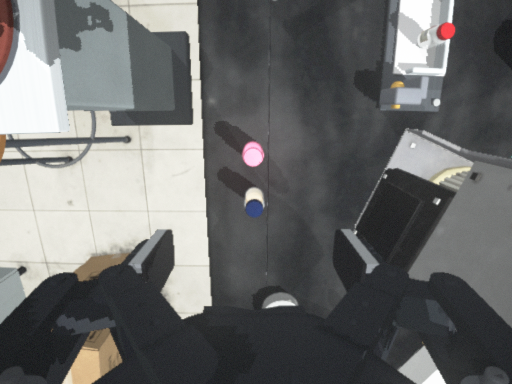

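The wrist view shows the blue cap at (255,209), the pink cap at (253,152), the red cap at (447,31), and the pump well to the right of the fingers.

```bash
python3 - <<'E'
from h import *
T=np.load('w1.npy')
im=cv2.imread('pics/w1.png').astype(int)
b=(im[...,0]-im[...,2]>50)&(im[...,0]<200);b[:180]=0;b[230:]=0;b[:,:235]=0;b[:,280:]=0
v,u=np.nonzero(b);print(u.mean(),v.mean(),u.min(),u.max(),v.min(),v.max())
print(onz('wrist',u.mean(),v.mean()-.5,.058,T))
print('red',onz('wrist',447,31,.058,T))
r=(im[...,2]-im[...,1]>60);r[60:]=0;r[:,:420]=0;v,u=np.nonzero(r);print(u.mean(),v.mean(),onz('wrist',u.mean(),v.mean(),.055,T))
E
```

```text
254.03535353535352 208.97979797979798 246 262 202 216
[ 0.42811204 -0.25387142  0.058     ]
red [ 0.64315599 -0.04620467  0.058     ]
445.9668049792531 30.69709543568465 [ 0.64390493 -0.04506899  0.055     ]
```

```bash
python3 -m handwheel '[[[0,0,0],[0,-0.05,-0.1],1],[[0,0,0],[0,-0.1,-0.2],1],[[0,0,0],[0,-0.15,-0.3],1],[[0,0,0],[0,-0.2,-0.4],1],[[0,0,0],[0,-0.25,-0.5],1],[[0,0,0],[0,-0.3,-0.6],1],[[0,0,0],[0,-0.35,-0.7],1],[[0,0,0],[0,-0.4,-0.8],1],[[0,0,0],[0,-0.45,-0.9],1],[[0,0,0],[0.01,-0.47,-1],1]]'
python3 -m handwheel '[[[0,0,0],[0,0,-0.12],1],[[0,0,0],[0,0,-0.24],1],[[0,0,0],[0,0,-0.36],1],[[0,0,0],[0,0,-0.48],1],[[0,0,0],[0,0,-0.6],1],[[0,0,0],[0,0,-0.7],1],[[0,0,0],[0,0,-0.8],1],[[0,0,0],[0,0,-0.9],1],[[0,0,0],[0,0,-1],1],[[0,0,0],[0,0,-1],1]]'
python3 -m handwheel '[[[0,0,0],[0,0,-0.04],1],[[0,0,0],[0,0,-0.08],1],[[0,0,0],[0,0,-0.08],-1],[[0,0,0],[0,0,-0.08],-1],[[0,0,0],[0,0,-0.08],-1],[[0,0,0],[0,0,-0.08],-1],[[0,0,0],[0,0,-0.08],-1],[[0,0,0],[0,0,-0.08],-1],[[0,0,0],[0,0,-0.08],-1],[[0,0,0],[0,0,-0.08],-1]]' 30
```

```text
t: 7.65
tool_pos: [0.4283, -0.2531, 0.1303]
tool_rot: [3.142, 0.0, 1.572]
force: [0.3, -0.4, 1.0]
width: 1.002
grasp_force: 0.0
t: 8.48
tool_pos: [0.427, -0.2513, 0.0288]
tool_rot: [-3.138, -0.003, 1.572]
force: [-1.0, 0.6, -0.8]
width: 1.003
grasp_force: 0.0
t: 9.32
tool_pos: [0.4286, -0.2526, 0.0238]
tool_rot: [3.141, 0.001, 1.572]
force: [-0.3, -0.6, 1.7]
width: 0.308
grasp_force: 29.6
```

Grasped: 26 mm opening at 30 N. Lifting and carrying it round the front of the pump.

```bash
python3 -m handwheel '[[[0,0,0],[0,0,0.1],-1],[[0,0,0],[0,0,0.2],-1],[[0,0,0],[0,0,0.3],-1],[[0,0,0],[0,0,0.4],-1],[[0,0,0],[0,0,0.5],-1],[[0,0,0],[0,0,0.6],-1],[[0,0,0],[0,0,0.7],-1],[[0,0,0],[0,0,0.8],-1],[[0,0,0],[0,0,0.9],-1],[[0,0,0],[0,0,1],-1]]'
python3 -m handwheel '[[[0,0,0],[0,0.08,0],-1],[[0,0,0],[0,0.18,0],-1],[[0,0,0],[0,0.3,0],-1],[[0,0,0],[0,0.4,0],-1],[[0,0,0],[0,0.5,0],-1],[[0,0,0],[0,0.6,0],-1],[[0,0,0],[0,0.7,0],-1],[[0,0,0],[0,0.8,0],-1],[[0,0,0],[0,0.9,0],-1],[[0,0,0],[0,1,0],-1]]' | tail -5
python3 -m handwheel '[[[0,0,0],[0.05,0.1,0],-1],[[0,0,0],[0.1,0.2,0],-1],[[0,0,0],[0.15,0.3,0],-1],[[0,0,0],[0.2,0.4,0],-1],[[0,0,0],[0.25,0.5,0],-1],[[0,0,0],[0.3,0.6,0],-1],[[0,0,0],[0.35,0.7,0],-1],[[0,0,0],[0.4,0.8,0],-1],[[0,0,0],[0.45,0.9,0],-1],[[0,0,0],[0.5,1,0],-1]]' | tail -5
python3 -m handwheel '[[[0,0,0],[0.1,0.05,0],-1],[[0,0,0],[0.2,0.1,0],-1],[[0,0,0],[0.3,0.15,0],-1],[[0,0,0],[0.4,0.2,0],-1],[[0,0,0],[0.5,0.25,0],-1],[[0,0,0],[0.6,0.3,0],-1],[[0,0,0],[0.7,0.35,0],-1],[[0,0,0],[0.8,0.4,0],-1],[[0,0,0],[0.9,0.45,0],-1],[[0,0,0],[1,0.51,0],-1]]'
python3 - <<'E'
from h import *
from scipy.spatial.transform import Rotation as R
s=env.state();im=env.get_image('wrist');cv2.imwrite('pics/w2.png',im)
T=np.eye(4);T[:3,:3]=R.from_euler('xyz',s['tool_rot']).as_matrix();T[:3,3]=s['tool_pos']
T=T@env.camera_model('wrist')['T_tool_cam'];np.save('w2.npy',T)
E
```

```text
t: 10.15
tool_pos: [0.4283, -0.2523, 0.1244]
tool_rot: [3.142, 0.0, 1.572]
force: [0.4, 0.1, 0.6]
width: 0.305
grasp_force: 29.5
tool_pos: [0.4283, -0.1513, 0.1233]
tool_rot: [3.142, 0.0, 1.572]
force: [-0.2, 0.5, -0.3]
width: 0.304
grasp_force: 29.5
tool_pos: [0.4788, -0.0513, 0.1233]
tool_rot: [-3.142, -0.0, 1.572]
force: [-0.4, -0.6, -0.4]
width: 0.307
grasp_force: 29.5
t: 12.65
tool_pos: [0.5794, -0.001, 0.1233]
tool_rot: [-3.142, 0.0, 1.572]
force: [0.2, 0.3, -0.5]
width: 0.308
grasp_force: 29.6
```

View pics/w2.png

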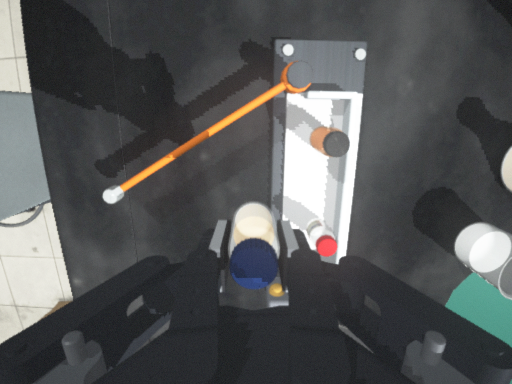

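The wrist view shows the vial held upright. The amber cap is at (336,143), the red cap at (326,245), the pivot at (298,76), the nose at (113,194), and the far plate corners at (274,40) and (366,41). The rail's inner top edge is near (349,100–260).

```bash
python3 - <<'E'
from h import *
np.set_printoptions(precision=4,suppress=True)
T=np.load('w2.npy')
for n,u,v,z in [('amber',337,145,.063),('amberbase',321,138,.01),('red',326,246,.058),('piv',300,75,.055),('nose',113,194,.04),('c1',274,40,.006),('c2',366,41,.006),('lane front edge?',284,150,.01),('rail in top',349,110,.028),('rail in top',342,240,.028),('plate front',275,150,.006)]:print(n,onz('wrist',u,v,z,T))
E
```

```text
amber [0.643 0.043 0.063]
amberbase [0.6436 0.0438 0.01  ]
red [ 0.6423 -0.0443  0.058 ]
piv [0.614  0.0939 0.055 ]
nose [ 0.4533 -0.0029  0.04  ]
c1 [0.5978 0.1302 0.006 ]
c2 [0.6809 0.1308 0.006 ]
lane front edge? [0.6087 0.0322 0.01  ]
rail in top [0.6622 0.0695 0.028 ]
rail in top [ 0.6667 -0.0536  0.028 ]
plate front [0.6004 0.0317 0.006 ]
```

```bash
python3 -m handwheel '[[[0,0,0],[0.07,0,0],-1],[[0,0,0],[0.14,0,0],-1],[[0,0,0],[0.21,0,0],-1],[[0,0,0],[0.28,0,0],-1],[[0,0,0],[0.35,0,0],-1],[[0,0,0],[0.42,0,0],-1],[[0,0,0],[0.49,0,0],-1],[[0,0,0],[0.55,0,0],-1],[[0,0,0],[0.59,0,0],-1],[[0,0,0],[0.59,0,0],-1]]'
python3 -m handwheel '[[[0,0,0],[0,0,-0.1],-1],[[0,0,0],[0,0,-0.2],-1],[[0,0,0],[0,0,-0.3],-1],[[0,0,0],[0,0,-0.4],-1],[[0,0,0],[0,0,-0.5],-1],[[0,0,0],[0,0,-0.6],-1],[[0,0,0],[0,0,-0.7],-1],[[0,0,0],[0,0,-0.76],-1],[[0,0,0],[0,0,-0.82],-1],[[0,0,0],[0,0,-0.85],-1]]'
python3 -m handwheel '[[[0,0,0],[0,0,-0.01],-1],[[0,0,0],[0,0,-0.02],-1],[[0,0,0],[0,0,-0.03],-1],[[0,0,0],[0,0,-0.04],-1],[[0,0,0],[0,0,-0.045],-1],[[0,0,0],[0,0,-0.05],-1],[[0,0,0],[0,0,-0.055],-1],[[0,0,0],[0,0,-0.055],-1],[[0,0,0],[0,0,-0.055],-1],[[0,0,0],[0,0,-0.055],-1]]'
```

```text
t: 13.53
tool_pos: [0.6381, -0.0014, 0.1233]
tool_rot: [3.141, 0.0, 1.572]
force: [-0.2, 0.8, -0.2]
width: 0.305
grasp_force: 29.6
t: 14.37
tool_pos: [0.6369, -0.0013, 0.0372]
tool_rot: [-3.141, -0.0, 1.572]
force: [0.8, 0.0, -0.4]
width: 0.31
grasp_force: 29.6
t: 15.2
tool_pos: [0.6376, -0.0014, 0.0338]
tool_rot: [3.141, 0.0, 1.572]
force: [-2.8, 0.2, 5.6]
width: 0.306
grasp_force: 30.1
```

```bash
python3 -m handwheel '[[[0,0,0],[0,0,0],-0.3],[[0,0,0],[0,0,0],-0.2],[[0,0,0],[0,0,0],-0.1],[[0,0,0],[0,0,0],0],[[0,0,0],[0,0,0],0.1],[[0,0,0],[0,0,0],0.1],[[0,0,0],[0,0,0.05],0.1],[[0,0,0],[0,0,0.1],0.1],[[0,0,0],[0,0,0.2],0.1],[[0,0,0],[0,0,0.3],0.1]]'
python3 -m handwheel '[[[0,0,0],[0,0,0.1],0.1],[[0,0,0],[0,0,0.2],0.1],[[0,0,0],[0,0,0.3],0.1],[[0,0,0],[0,0,0.4],0.1],[[0,0,0],[0,0,0.5],0.1],[[0,0,0],[-0.1,0,0.5],0.1],[[0,0,0],[-0.2,0,0.5],0.1],[[0,0,0],[-0.4,0.05,0.5],0.1],[[0,0,0],[-0.6,0.1,0.5],0],[[0,0,0],[-0.8,0.15,0.5],-0.1]]'
python3 - <<'E'
from h import *
from scipy.spatial.transform import Rotation as R
s=env.state();im=env.get_image('wrist');cv2.imwrite('pics/w3.png',im)
T=np.eye(4);T[:3,:3]=R.from_euler('xyz',s['tool_rot']).as_matrix();T[:3,3]=s['tool_pos']
T=T@env.camera_model('wrist')['T_tool_cam'];np.save('w3.npy',T)
E
```

```text
t: 16.03
tool_pos: [0.6373, -0.0013, 0.0638]
tool_rot: [-3.142, 0.0, 1.572]
force: [0.3, -0.4, -0.1]
width: 0.549
grasp_force: 0.0
t: 16.87
tool_pos: [0.5547, 0.0139, 0.1114]
tool_rot: [-3.139, -0.0, 1.572]
force: [-0.2, 0.2, 0.1]
width: 0.445
grasp_force: 0.0
```

View pics/w3.png

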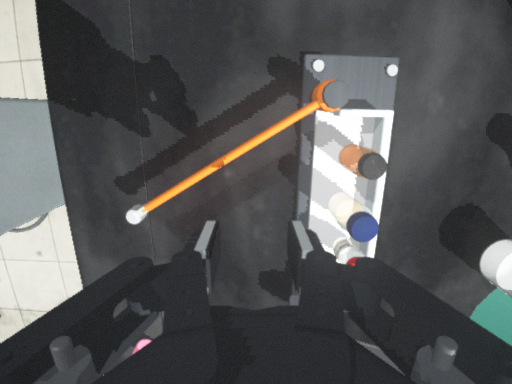

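All three vials stand upright with blue in the gap, and the bar runs from the pivot at (333,95) to the nose at (137,214). Next I'll shut the fingers and go to the left side of the bar, at (0.4765, 0.050).

```bash
python3 -m handwheel '[[[0,0,0],[-0.1,0.05,0],-1],[[0,0,0],[-0.2,0.1,0],-1],[[0,0,0],[-0.3,0.15,0],-1],[[0,0,0],[-0.4,0.2,0],-1],[[0,0,0],[-0.5,0.25,0],-1],[[0,0,0],[-0.6,0.3,0],-1],[[0,0,0],[-0.7,0.35,0],-1],[[0,0,0],[-0.77,0.37,0],-1],[[0,0,0],[-0.77,0.37,0],-1],[[0,0,0],[-0.77,0.37,0],-1]]' 30
python3 -m handwheel '[[[0,0,0],[0,0,-0.1],-1],[[0,0,0],[0,0,-0.2],-1],[[0,0,0],[0,0,-0.3],-1],[[0,0,0],[0,0,-0.4],-1],[[0,0,0],[0,0,-0.5],-1],[[0,0,0],[0,0,-0.6],-1],[[0,0,0],[0,0,-0.7],-1],[[0,0,0],[0,0,-0.8],-1],[[0,0,0],[0,0,-0.85],-1],[[0,0,0],[0,0,-0.85],-1]]'
```

```text
t: 17.75
tool_pos: [0.4802, 0.0508, 0.1129]
tool_rot: [3.141, 0.0, 1.572]
force: [0.2, 0.6, 0.5]
width: 0.002
grasp_force: 0.0
t: 18.58
tool_pos: [0.4791, 0.0507, 0.026]
tool_rot: [-3.139, -0.0, 1.572]
force: [-0.6, -0.1, 0.2]
width: 0.0
grasp_force: 0.0
```

```bash
python3 -m handwheel '[[[0,0,0],[0.03,-0.11,0],-1],[[0,0,0],[0.06,-0.17,0],-1],[[0,0,0],[0.09,-0.23,0],-1],[[0,0,0],[0.12,-0.29,0],-1],[[0,0,0],[0.155,-0.34,0],-1],[[0,0,0],[0.187,-0.39,0],-1],[[0,0,0],[0.23,-0.45,0],-1],[[0,0,0],[0.28,-0.5,0],-1],[[0,0,0],[0.325,-0.555,0],-1],[[0,0,0],[0.374,-0.6,0],-1]]'
python3 -m handwheel '[[[0,0,0],[0.045,-0.04,0],-1],[[0,0,0],[0.09,-0.08,0],-1],[[0,0,0],[0.135,-0.11,0],-1],[[0,0,0],[0.18,-0.14,0],-1],[[0,0,0],[0.227,-0.17,0],-1],[[0,0,0],[0.27,-0.19,0],-1],[[0,0,0],[0.31,-0.21,0],-1],[[0,0,0],[0.35,-0.23,0],-1],[[0,0,0],[0.39,-0.25,0],-1],[[0,0,0],[0.43,-0.27,0],-1]]'
python3 - <<'E'
from h import *
a=cv2.resize(env.get_image('top')[145:235,200:330],None,fx=5,fy=5,interpolation=cv2.INTER_CUBIC)
b=cv2.resize(env.get_image('scene')[150:240,200:320],None,fx=5,fy=5,interpolation=cv2.INTER_CUBIC)
s=env.state();w=env.get_image('wrist')
cv2.imwrite('pics/w4.png',w)
E
```

```text
t: 19.42
tool_pos: [0.5182, -0.0099, 0.0278]
tool_rot: [-3.142, 0.0, 1.572]
force: [-0.5, 0.4, 0.3]
width: -0.001
grasp_force: 0.2
t: 20.25
tool_pos: [0.5611, -0.0365, 0.0278]
tool_rot: [-3.141, -0.0, 1.572]
force: [-0.0, 0.4, 0.4]
width: 0.004
grasp_force: 0.2
```

View pics/w4.png

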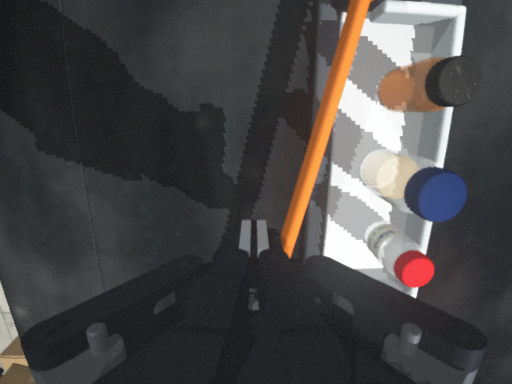

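The bar is following at about 0.25 rad, running from the pivot past the front of the vials to (290,245), and the vials are undisturbed. Continuing toward shut.

```bash
python3 -m handwheel '[[[0,0,0],[0.03,-0.01,0],-1],[[0,0,0],[0.06,-0.02,0],-1],[[0,0,0],[0.09,-0.03,0],-1],[[0,0,0],[0.12,-0.04,0],-1],[[0,0,0],[0.15,-0.05,0],-1],[[0,0,0],[0.18,-0.06,0],-1],[[0,0,0],[0.21,-0.07,0],-1],[[0,0,0],[0.23,-0.08,0],-1],[[0,0,0],[0.25,-0.085,0],-1],[[0,0,0],[0.27,-0.085,0],-1]]'
python3 -m handwheel '[[[0,0,0],[0.01,0,0],-1],[[0,0,0],[0.02,0,0],-1],[[0,0,0],[0.03,0,0],-1],[[0,0,0],[0.04,0,0],-1],[[0,0,0],[0.05,0,0],-1],[[0,0,0],[0.06,0,0],-1],[[0,0,0],[0.06,0,0],-1],[[0,0,0],[0.06,0,0],-1],[[0,0,0],[0.06,0,0],-1],[[0,0,0],[0.06,0,0],-1]]'
```

```text
t: 21.23
tool_pos: [0.586, -0.0443, 0.0272]
tool_rot: [-3.136, -0.001, 1.572]
force: [-6.3, 1.5, 4.5]
width: -0.0
grasp_force: 3.3
t: 22.07
tool_pos: [0.5941, -0.045, 0.0281]
tool_rot: [3.141, 0.0, 1.572]
force: [-1.2, -0.3, -0.9]
width: -0.002
grasp_force: 0.0
```

```bash
python3 -m handwheel '[[[0,0,0],[0.01,0,0],-1],[[0,0,0],[0.02,0,0],-1],[[0,0,0],[0.03,0,0],-1],[[0,0,0],[0.04,0,0],-1],[[0,0,0],[0.04,0,0],-1],[[0,0,0],[0.04,0,0],-1],[[0,0,0],[0.04,0,0],-1],[[0,0,0],[0.04,0,0],-1],[[0,0,0],[0.04,0,0],-1],[[0,0,0],[0.04,0,0],-1]]'
python3 - <<'E'
from h import *
from scipy.spatial.transform import Rotation as R
s=env.state();im=env.get_image('wrist')
b=cv2.resize(env.get_image('scene')[150:240,200:320],(480,360),interpolation=cv2.INTER_CUBIC)
T=np.eye(4);T[:3,:3]=R.from_euler('xyz',s['tool_rot']).as_matrix();T[:3,3]=s['tool_pos']
T=T@env.camera_model('wrist')['T_tool_cam']
cv2.imwrite('pics/w5.png',np.hstack([im[:360,180:500],b]))
o=(im[...,2]>150)&(im[...,2].astype(int)-im[...,0]>110)&(im[...,1]<170)&(im[...,1]>70)
for v in (40,80,120,160,200):
    u=np.nonzero(o[v,200:400])[0]+200
    if len(u):print(v,u.min(),u.max(),onz('wrist',u.min(),v,.042,T)[:2],onz('wrist',u.max(),v,.042,T)[:2])
E
```

```text
t: 22.9
tool_pos: [0.5963, -0.0449, 0.0277]
tool_rot: [-3.138, 0.0, 1.572]
force: [-7.0, 0.0, 5.3]
width: -0.005
grasp_force: 3.4
40 285 298 [0.61034598 0.05342617] [0.6161075  0.05348073]
80 285 295 [0.61075519 0.03649512] [0.61531191 0.03652703]
120 284 292 [0.61076271 0.01866937] [0.61452502 0.01868764]
160 281 293 [ 6.09837994e-01 -3.10331316e-04] [ 6.15686630e-01 -2.92349244e-04]
200 280 284 [ 0.60989302 -0.02073829] [ 0.61192086 -0.02073534]
```

View pics/w5.png

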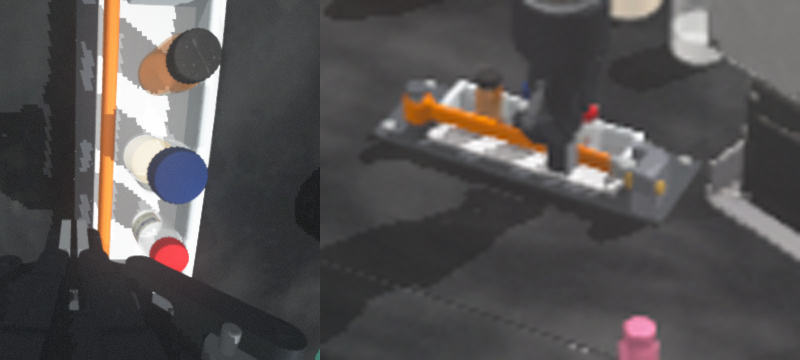

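The bar now runs parallel to the carrier front, with its outer edge at x = 0.610 and a slope under 0.01, and 7 N is building against it. I'll give one firm push against the stop and then back away.

```bash
python3 -m handwheel '[[[0,0,0],[0.01,0,0],-1],[[0,0,0],[0.02,0,0],-1],[[0,0,0],[0.03,0,0],-1],[[0,0,0],[0.04,0,0],-1],[[0,0,0],[0.04,0,0],-1],[[0,0,0],[0.04,0,0],-1],[[0,0,0],[0.04,0,0],-1],[[0,0,0],[0.04,0,0],-1],[[0,0,0],[0.04,0,0],-1],[[0,0,0],[0.04,0,0],-1]]'
python3 -m handwheel '[[[0,0,0],[-0.05,0,0],-1],[[0,0,0],[-0.1,0,0],-1],[[0,0,0],[-0.2,0,0],-1],[[0,0,0],[-0.3,0,0],-1],[[0,0,0],[-0.4,0,0],-1],[[0,0,0],[-0.5,0,0.1],-1],[[0,0,0],[-0.6,0,0.3],-1],[[0,0,0],[-0.6,0,0.5],-1],[[0,0,0],[-0.6,0,0.7],-1],[[0,0,0],[-0.6,0,0.9],-1]]'
python3 -m handwheel '[[[0,0,0],[-0.1,-0.1,0.1],-1],[[0,0,0],[-0.2,-0.2,0.2],-1],[[0,0,0],[-0.3,-0.3,0.3],-1],[[0,0,0],[-0.4,-0.4,0.4],-1],[[0,0,0],[-0.5,-0.5,0.5],-1],[[0,0,0],[-0.5,-0.6,0.6],-1],[[0,0,0],[-0.5,-0.7,0.6],-1],[[0,0,0],[-0.5,-0.7,0.6],-1],[[0,0,0],[-0.5,-0.7,0.6],-1],[[0,0,0],[-0.5,-0.7,0.6],-1]]'
python3 - <<'E'
from h import *
from scipy.spatial.transform import Rotation as R
s=env.state();im=env.get_image('wrist');t=env.get_image('top')
b=cv2.resize(env.get_image('scene')[150:240,200:320],(400,300),interpolation=cv2.INTER_CUBIC)
c=cv2.resize(t[145:235,200:320],(400,300),interpolation=cv2.INTER_CUBIC)
T=np.eye(4);T[:3,:3]=R.from_euler('xyz',s['tool_rot']).as_matrix();T[:3,3]=s['tool_pos']
T=T@env.camera_model('wrist')['T_tool_cam'];np.save('w6.npy',T);cv2.imwrite('pics/w6raw.png',im)
w=cv2.resize(im[0:225,212:512],(400,300),interpolation=cv2.INTER_CUBIC)
cv2.imwrite('pics/w6.png',np.hstack([w,np.zeros_like(w)]) if 0 else np.vstack([np.hstack([w,b]),np.hstack([c,w*0])]))
E
```

```text
t: 23.83
tool_pos: [0.5968, -0.0449, 0.0274]
tool_rot: [-3.128, -0.0, 1.573]
force: [-18.8, -0.4, 13.5]
width: 0.002
grasp_force: 9.8
t: 24.67
tool_pos: [0.5406, -0.0447, 0.1184]
tool_rot: [-3.141, -0.0, 1.572]
force: [0.6, 1.3, 0.1]
width: 0.0
grasp_force: 0.0
t: 25.5
tool_pos: [0.4915, -0.1145, 0.1768]
tool_rot: [-3.14, -0.001, 1.572]
force: [-1.4, -0.3, -0.6]
width: 0.001
grasp_force: 0.0
```

View pics/w6.png

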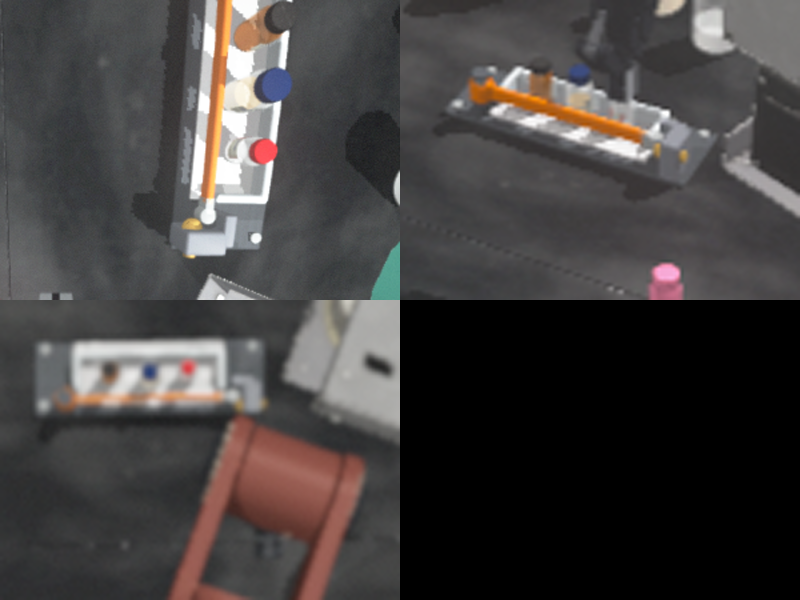

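The bar is shut with its nose behind the brass ball. It met a hard stop: 12 N more force moved it only 0.5 mm. All three vials are upright with clear gaps and the arm is clear, so I'm handing in.

```bash
python3 -c "
from bench import env
print(env.close_job())"
```

```text
the job is handed in; nothing more can be done
None
```

I stood the blue vial upright between the amber and red vials with clear space on each side, swung the keeper bar shut onto its stop and into the latch, saw the other two vials still standing, and handed the job in at about 25.5 s; no verdict came back.

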